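# Unhook the draining basket and put it back in the cleaning tank

## Task

Take the wire basket off its draining stand: grip the black handle, slide the bar up along the leaning hooks by feel until it clears the front prongs, then draw it out towards the open front without forcing the hooks. Then lower the basket gently into the cleaning tank until it sits flat on the tank floor, and let go; keep the basket upright and leave the glue bottle, the jar and the solder spool where they stand.

Things in the scene. Friction and masses are not known exactly. Their poses are not given: they have to be found in the camera images.
- parts_basket: Square steel wire basket, 84 x 84 x 45 mm high, 0.17 to 0.35 kg. Origin: centre of its underside, z up. A rigid bail stands over it: two 6 mm wires at y = -37.5 and +37.5 mm carry a round bar along y, 8 mm thick, 118 mm long, its axis 105 mm above the origin. The bar's ends hang in the hooks at the start.
- basket_handle (a point): Centre of the black handle block on the middle of the basket's bar: 14 mm in x, 44 mm in y, 22 mm high, 5 mm above the bar's axis, 110 mm above the basket's underside. Pinch it from above, fingers closing along x. Axes as the basket's. Grip it firmly (about 50 N) and carry smoothly: the basket hangs below the grip and can swing in the fingers.
- hook_stand: Draining stand of dark steel, fixed. Origin on the desk, straight below the hooks' pivot axis. The hooks' open front faces its -x; y runs along the hung bar. Base plate 152 x 166 x 10 mm (x = -52 to +100). Two uprights, 26 mm wide in x, 154 mm high, at y = 65 to 72 mm either side. The hung basket is held with its x and y along the stand's. Keep pushes on the stand under 25 N.
- hook_pivot (a point): Middle of the pivot axis (along the stand's y, 140 mm up), where the hung bar's axis lies. Twin hook, one piece: plates 8 mm thick at y = -50 and +50 mm, joined by a tie bar 110 mm behind. It leans back, top towards +x, 0.05 to 0.60 rad, different each time and NOT measured (this point does not turn with it): feel it. The pivot is stiff: it does not turn under 25 N. Axes as the stand's.
- hook_mouth (a point): Point 48 mm straight above hook_pivot, fixed to the stand, for scale only. Along the hook's lean from the pivot axis: slot 10 mm wide (1 mm play each side of the bar), floor 4 mm below; front prong 8 mm thick, round tip ends 38 mm up; hood over the slot, underside 58, top 66 mm up. So the bar comes out forward only after sliding 42 to 54 mm up the leaning slot. Rigid: 1 mm wrong is many N.
- cleaning_tank: Small open cleaning tank, grey, dry, 136 x 136 x 60 mm high, fixed. Origin on the desk under its centre, z up; knob and buttons on its -x side. Steel-lined square pocket 92 x 92 mm along x and y, floor 12 mm above the desk. A seated basket's origin is 12 mm above the tank's, sides parallel to the pocket's (4 mm play each side, any quarter turn). Set it down slowly, under 60 N.
- glue_bottle: Black glue bottle, 32 mm across, 78 mm high, loose, standing on the desk. Origin under its centre. Leave it alone.
- ipa_jar: White jar, 44 mm across, 45 mm high, loose. Origin under its centre. Leave it alone.
- solder_spool: Reel of solder with black flanges, 52 mm across, 30 mm high, loose. Origin under its centre. Leave it alone.
Mind the look-alikes: they are no part of the job. Of the things that look like the hook_stand, the larger one is meant.

How it is judged:
On the way:
1. the basket is off the hooks: drawn out to the open front, the bar clear of the prongs, upright and no longer touching the stand (x of parts_basket in the frame of hook_stand below -0.03 m and height (world z) of parts_basket above 0.05 m and angle between parts_basket's own z axis and vertical below 0.4 rad and contact force between parts_basket and hook_stand below 0.1 N), for 0.2 s.
At the end, for the whole second after the job is handed in: The basket sits in the tank's pocket, within 10 mm of its centre, its underside within 3.5 mm of the pocket floor, tilted less than 0.06 rad, released and at rest (z of parts_basket in the frame of cleaning_tank below 0.0155 m and horizontal distance between parts_basket and cleaning_tank below 0.01 m and angle between parts_basket's own z axis and vertical below 0.06 rad and linear speed of parts_basket below 0.02 m/s); the robot touches nothing.
It fails at once if basket and draining stand press on one another with more than 25 N (contact force between parts_basket and hook_stand above 25 N).
It fails at once if the basket is dropped or pressed into the tank with more than 60 N (contact force between parts_basket and cleaning_tank above 60 N).
It fails at once if the hand or arm presses on the stand with more than 25 N (contact force between the arm and hook_stand above 25 N).
It fails at once if the basket is tipped by more than 0.6 rad (angle between parts_basket's own z axis and vertical above 0.6 rad).
It fails at once if the glue bottle, the jar or the solder spool is moved by more than 20 mm, or one is knocked over (distance of any of glue_bottle, ipa_jar, solder_spool from where it was at the start of the episode above 0.02 m or angle between any of glue_bottle, ipa_jar, solder_spool's own z axis and vertical above 0.5 rad).
It also fails if it takes over 72 s, if anything falls off the work surface, if the arm or the gripper's body presses on something with over 40 N, if the wrist force passes 120 N, or if a joint passes its speed limit or range.

## Robot

A 7-joint arm with a two-finger parallel gripper is mounted at the origin on a cart in front of the work surface, level with it; the furniture and walls round the work are solid. World frame = base frame: x ahead of the robot, y to its left, z up, the work surface at z = 0. Lengths are in m, angles in rad, forces in N, time in s.
With the tool pointing down it reaches from about 0.425 to 1.025 m from the base axis. Payload 9.4 kg.
Tool frame: the origin (TCP) lies at the very end of the fingers, on their centre line; the grasp point (between the pads) lies 19 mm behind it (robot.grip_point_offset is the distance from the TCP to the grasp point, in m); z points along the fingers, y is the line along which they close (so a half turn about z gives the same grasp; the last joint's range is limited). The gripper opens to 93 mm and grips with 3 to 60 N. Pads are 15 mm wide; open, the fingers measure 128 mm over their backs; the gripper's body (75 mm by 188 mm) begins 65 mm behind the grasp point.
Start: joints at [1.206, 0.599, -0.003, 1.599, 0.002, 0.943, -0.08], TCP at [0.206, -0.695, 0.219] pointing down, gripper open.
Joint ranges: [-2.57, 2.57], [-0.35, 1.97], [-1.29, 1.29], [0.11, 2.56], [-1.05, 4.19], [0.11, 1.86], [-2.63, 2.63]. Speed limits (rad/s): [2.22, 2.22, 3.01, 3.01, 3.14, 3.14, 3.14].

## Interface

Orientations are given as a rotation vector (axis times angle).
In Python, from rig import robot gives the robot as it stands. The module is installed in compiled form; this text tells all that it offers.
- The arm moves only by the tool carry_out, never from a script. Its argument "plan" is a list of rows, each an object of numbers: "dx", "dy", "dz": the shift along the tool's x, y, z in units of 0.75 m (1.0 is 0.75 m); "spin": the turn about the tool's z in units of 90 degrees (1.0 is 90 degrees). A call has exactly 5 rows; each row is the pose to reach, as a shift and turn from the pose commanded when the call began, along the tool's axes at that moment; what a row does not reach only later rows make up. A row lasts 1/10 s, in which the tool goes at most 50 mm and 8.59 degrees, less where a joint would pass 70% of its speed; a pose out of reach is approached as far as the arm can. A call with a number of a shift or a turn outside -1 to 1 is refused whole. A call with a gripper value outside its range is refused whole. "gripper" is the opening, from 0 (shut) to 1 (fully open), set as the call begins (left out, the last holds). The fingers move at their own pace and stop on an object; "newtons" is the grip in N (left out, the last holds). Time passes only in rows, so rows that repeat a pose let the fingers close, or fill a call up. It gives the time, the measured TCP pose, the force, the opening and the grip force at its end, in the units of the state.
- robot.read_state(): the state, without advancing time (a new reading comes with each control period).
- robot.snapshot(name): name is "scene" or "top" or "wrist"; returns the picture (480x640x3 uint8, blue, green, red); there is no depth.
- robot.get_calibration(name): a dict with "fx", "fy", "cx", "cy" (pixels), "D" ([k1, k2, p1, p2, k3] as OpenCV has them; the pictures are not rectified), "world_to_cam" (4x4, takes a point from world to camera coordinates). Camera axes: x right, y down, z forward; pixel columns grow to the right and rows downward; lengths in m; the calibration is good to about 2 mm. A picture is of the moment at which its call begins: read the wrist's pose just before it. get_calibration takes no time and is no camera call; for the wrist camera it gives the pose at the moment of the call.
- robot.close_job(): hands the job in; it is judged then, once.
The state is a dict: "clock": time; "joint_positions": joint angles; "qvel": joint speeds; "tau": joint torques, N m; "eef_pos": TCP position; "tool_rot": TCP orientation; "ft_force": force on the tool from outside, world axes, zero at the start; "moment": the same for the moment, N m; "opening": finger opening in m; "finger_force": force on a finger pad.
Only numpy, scipy, OpenCV 4.12 (cv2) and the standard library are available. Lean on these libraries where they do the work, as an engineer would, in place of code of your own. Each camera call takes 0.05 s, during which the arm holds its last target. There are 200 camera calls.

## Working session

There is one attempt and no reset: what is moved stays moved. The work goes in short steps, Python scripts to look and compute and a tool call to move; the robot and the scene stay as the last step left them, time stands still between calls to the robot, and variables do not carry over. Pictures are saved under pics/ and viewed, at most 11 in all, crops included, and the job is handed in when it is done.

Besides the shell and the picture viewer there is one more tool, called after "Call:" by a JSON object that holds its "method" and its "body", one argument or row to a line. carry_out: Moves the arm, as the interface text tells. Its arguments: {"type":"object","properties":{"plan":{"type":"array"},"gripper":{"type":"number"},"newtons":{"type":"number"}},"required":["plan"]}

```bash
mkdir -p pics
python3 - <<'E'
from rig import robot
import cv2
s=robot.read_state();print({k:(v if not hasattr(v,'round') else v) for k,v in s.items()})
for n in("scene","top"):
    cv2.imwrite(f"pics/{n}0.png",robot.snapshot(n)); print(n,robot.get_calibration(n))
E
```

```text
{'clock': 0.0, 'joint_positions': array([ 1.20628694,  0.60010312, -0.00254964,  1.60014666,  0.00181056,
        0.94290944, -0.07984825]), 'qvel': array([-2.67343112e-04, -7.92804646e-04,  6.76273137e-05,  5.73961422e-04,
        6.38190751e-04,  8.83306270e-05,  2.61669792e-04]), 'tau': array([ 6.24732684e-05, -7.65091395e+01,  1.49772428e+00, -2.52357817e+01,
       -5.23762149e-02,  1.67504058e-02,  1.72555733e-04]), 'eef_pos': array([ 0.20563253, -0.69470168,  0.21776979]), 'tool_rot': array([-3.10761054e+00, -4.50347016e-01,  5.81289524e-04]), 'ft_force': array([-0.72528337,  0.41821163, -0.49970545]), 'moment': array([-0.04200857,  0.00582761,  0.02128307]), 'finger_force': 0.0, 'opening': 0.09299479983277643}
scene {'fx': 579.5479140451464, 'fy': 579.5479140451464, 'cx': 319.3984691469829, 'cy': 238.2715590282251, 'D': array([0.0092659, 0.       , 0.       , 0.       , 0.       ]), 'world_to_cam': array([[ 0.66912778, -0.74299423,  0.01508628, -0.36291799],
       [-0.31635654, -0.30315706, -0.89889618,  0.23243953],
       [ 0.67244818,  0.59670376, -0.43790189,  1.2117978 ],
       [ 0.        ,  0.        ,  0.        ,  1.        ]])}
top {'fx': 513.7282747700688, 'fy': 513.7282747700688, 'cx': 320.80505515653164, 'cy': 243.20866092269642, 'D': array([-0.15266647,  0.        ,  0.        ,  0.        ,  0.        ]), 'world_to_cam': array([[-0.00832261, -0.99961719, -0.02638564, -0.04319941],
       [-0.98626298,  0.01255892, -0.16470462,  0.45927698],
       [ 0.16497294,  0.02465241, -0.98598995,  1.14882536],
       [ 0.        ,  0.        ,  0.        ,  1.        ]])}
```

View pics/scene0.png

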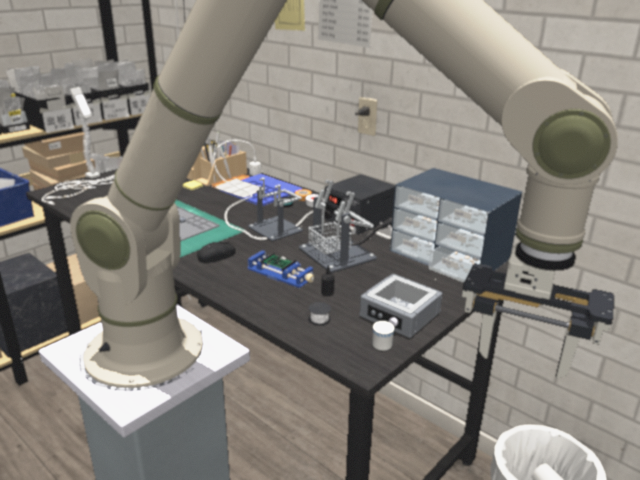

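View pics/top0.png

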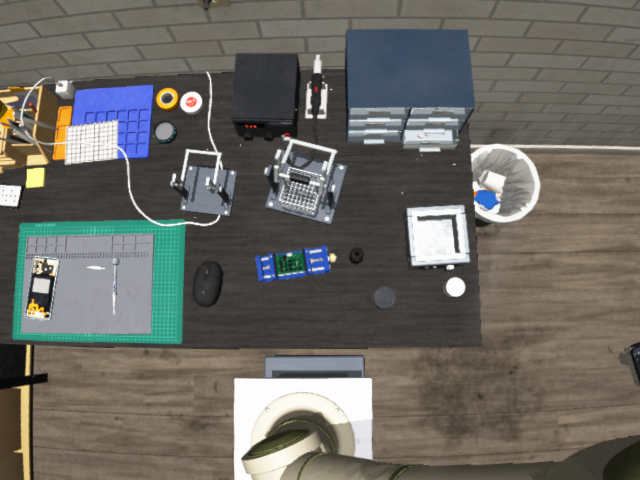

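The top view shows the larger stand with the basket near (305,190) and the tank near (437,237). The bottle is at (356,255), the spool at (384,297) and the jar at (455,287). I'll enlarge both areas.

```bash
cat > h.py <<'E'
import numpy as np, cv2
from rig import robot
def ray(cal,uv,z):
    K=np.array([[cal["fx"],0,cal["cx"]],[0,cal["fy"],cal["cy"]],[0,0,1]]);T=np.array(cal["world_to_cam"])
    p=cv2.undistortPoints(np.array([[uv]],float),K,np.array(cal["D"]))[0,0]
    R,t=T[:3,:3],T[:3,3];c=-R.T@t;d=R.T@np.array([p[0],p[1],1])
    return c+d*(z-c[2])/d[2]
def proj(cal,P):
    K=np.array([[cal["fx"],0,cal["cx"]],[0,cal["fy"],cal["cy"]],[0,0,1]]);T=np.array(cal["world_to_cam"])
    return cv2.projectPoints(np.array(P,float).reshape(-1,3),cv2.Rodrigues(T[:3,:3])[0],T[:3,3],K,np.array(cal["D"]))[0][:,0]
E
python3 - <<'E'
import cv2,numpy as np
a=cv2.imread("pics/top0.png")
A=cv2.resize(a[130:230,255:355],None,fx=5.9,fy=5.9,interpolation=cv2.INTER_CUBIC)
cv2.imwrite("pics/topA.png",A)
B=cv2.resize(a[195:305,340:480],None,fx=5,fy=5,interpolation=cv2.INTER_CUBIC)
cv2.imwrite("pics/topB.png",B)
E
```

```text
(no output)
```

View pics/topA.png

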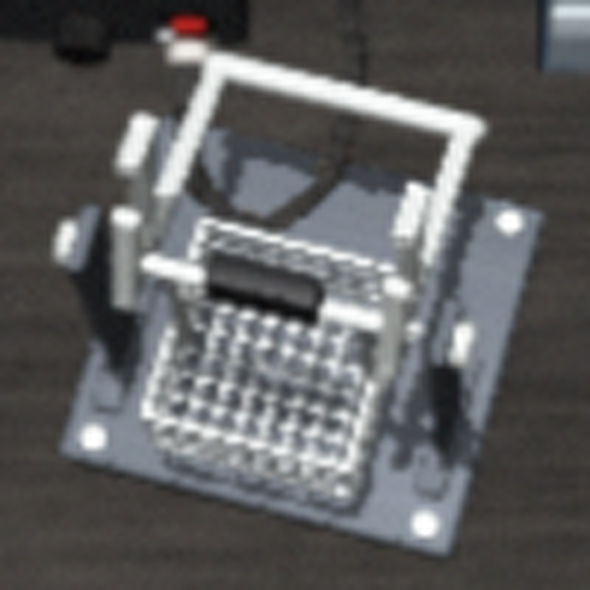

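View pics/topB.png

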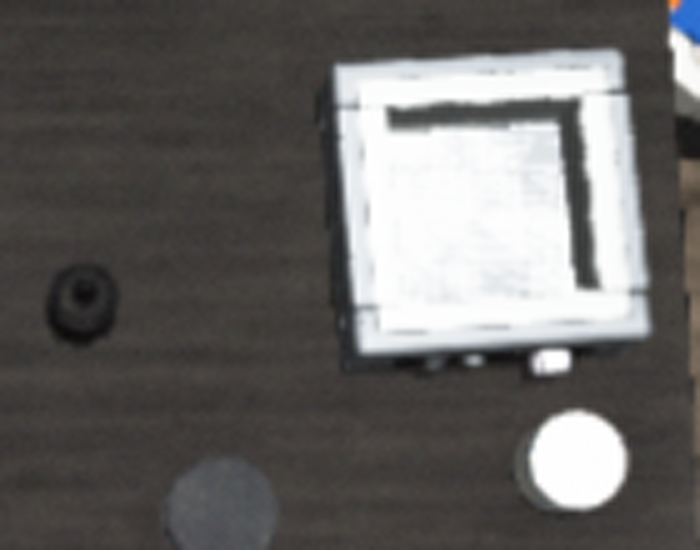

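The first crop shows the base corners near (62,455), (447,555) and (543,212), with the handle spanning (205,275)-(322,300). The second crop shows the tank rim corners at (335,65), (622,50), (650,335) and (358,355).

Run:
```python
from h import *
c=robot.get_calibration("top")
A=lambda x,y:((x+.5)/5.9-.5+255,(y+.5)/5.9-.5+130)
B=lambda x,y:((x+.5)/5-.5+340,(y+.5)/5-.5+195)
FL,FR,BR=[ray(c,A(*p),.01)[:2] for p in((62,452),(447,552),(543,212))]
print("plate",FL,FR,BR,np.linalg.norm(FL-FR),np.linalg.norm(BR-FR))
yv=(FL-FR); xv=BR-FR
print("yaw",np.arctan2(-yv[0],yv[1]),np.arctan2(xv[1],xv[0]))
th=(np.arctan2(-yv[0],yv[1])+np.arctan2(xv[1],xv[0]))/2
ex=np.array([np.cos(th),np.sin(th)]);ctr=(FL+BR)/2
print("pivot xy from plate",ctr-ex*.024)
for p in((145,263),(415,325),(205,278),(322,305)): print("bar",ray(c,A(*p),.14)[:2])
for p in((266,275),): print("handle top",ray(c,A(*p),.156)[:2])
T=np.array([ray(c,B(*p),.06)[:2] for p in((335,65),(622,50),(650,335),(358,355))]);print("tank",T,T.mean(0))
for i in range(4):
    d=T[(i+1)%4]-T[i];print(np.linalg.norm(d),np.degrees(np.arctan2(d[1],d[0])))
for n,p,z in(("glue",(83,298),.07),("jar",(577,462),.045),("spool",(221,508),.03)):print(n,ray(c,B(*p),z)[:2])
```

```text
plate [0.5553865  0.08597854] [ 0.51149759 -0.07044492] [ 0.65410021 -0.11170909] 0.16246394698190383 0.14845281121973672
yaw -0.2735441892093908 -0.28167136215738275
pivot xy from plate [ 0.58166222 -0.00628793]
bar [0.59460368 0.0384803 ]
bar [ 0.56923964 -0.06051648]
bar [0.58843194 0.01633018]
bar [ 0.57737576 -0.02659658]
handle top [ 0.58427517 -0.00715704]
tank [[ 0.53529983 -0.246038  ]
 [ 0.54112024 -0.37974963]
 [ 0.40853014 -0.38520792]
 [ 0.40138411 -0.25154644]] [ 0.47158358 -0.3156355 ]
0.13383824641906172 -87.50751644317693
0.1327023962556931 -177.64265305468908
0.13385237671077851 93.06032676349147
0.13402896399175188 2.355454079797652
glue [ 0.42745149 -0.12775401]
jar [ 0.35274302 -0.35249251]
spool [ 0.33539445 -0.19087765]
```

```bash
cat >> h.py <<'E'
from scipy.spatial.transform import Rotation as Ro
def to(x,y,z,ydeg):
    s=robot.read_state();R=Ro.from_rotvec(s["tool_rot"]).as_matrix()
    d=R.T@(np.array([x,y,z])-s["eef_pos"])/.75
    a=np.degrees(np.arctan2(R[1,1],R[0,1]))
    print("dx %.4f dy %.4f dz %.4f spin %.4f"%(*d,-((ydeg-a+180)%360-180)/90),"yaw %.2f"%a,"tilt %.2f"%np.degrees(np.arccos(-R[2,2])))
E
python3 -c "
from h import *
to(.5825,-.0065,.30,-15.2)"
```

```text
dx 0.7423 dy -0.7374 dz -0.1086 spin -0.6479 yaw -73.51 tilt 0.08
```

Call:
{"method": "carry_out", "body": {
  "plan": [
    {"dx": 0.185, "dy": -0.184, "dz": -0.06},
    {"dx": 0.185, "dy": -0.184, "dz": -0.06},
    {"dx": 0.185, "dy": -0.184, "dz": -0.06},
    {"dx": 0.185, "dy": -0.184, "dz": -0.06},
    {"dx": 0.185, "dy": -0.184, "dz": -0.06}
  ],
  "gripper": 0.6
}}

```text
invalid input
```

Call:
{"method": "carry_out", "body": {
  "plan": [
    {"dx": 0.185, "dy": -0.184, "dz": -0.05},
    {"dx": 0.185, "dy": -0.184, "dz": -0.05},
    {"dx": 0.185, "dy": -0.184, "dz": -0.05},
    {"dx": 0.185, "dy": -0.184, "dz": -0.05},
    {"dx": 0.185, "dy": -0.184, "dz": -0.05}
  ]
}}

```text
invalid input
```

Call:
{"method": "carry_out", "body": {
  "plan": [
    {"dx": 0.185, "dy": -0.184, "dz": 0},
    {"dx": 0.185, "dy": -0.184, "dz": 0},
    {"dx": 0.185, "dy": -0.184, "dz": 0},
    {"dx": 0.185, "dy": -0.184, "dz": 0},
    {"dx": 0.185, "dy": -0.184, "dz": 0}
  ]
}}

```text
invalid input
```

Call:
{"method": "carry_out", "body": {
  "plan": [
    {"dx": 0.1, "dy": -0.1, "dz": 0, "spin": -0.09},
    {"dx": 0.13, "dy": -0.13, "dz": 0, "spin": -0.18},
    {"dx": 0.13, "dy": -0.13, "dz": 0, "spin": -0.27},
    {"dx": 0.13, "dy": -0.13, "dz": 0, "spin": -0.36},
    {"dx": 0.13, "dy": -0.13, "dz": 0, "spin": -0.45}
  ]
}}

```text
clock: 0.6
eef_pos: [0.2727, -0.5726, 0.2187]
tool_rot: [-2.754, -1.51, -0.0]
ft_force: [-0.2, -0.0, 0.3]
opening: 0.0926
finger_force: 0.0
```

Run:
```python
from h import *
to(.5825,-.0065,.30,-15.2)
s=robot.read_state();print(s["eef_pos"],s["clock"],s["joint_positions"].round(2))
cv2.imwrite("pics/w1.png",robot.snapshot("wrist"))
```

```text
dx 0.8585 dy -0.0575 dz -0.1082 spin -0.1924 yaw -32.52 tilt 0.02
[ 0.27270308 -0.57259585  0.21873192] 0.6 [ 1.18  0.5  -0.21  1.81  0.13  0.85  0.34]
```

Call:
{"method": "carry_out", "body": {
  "plan": [
    {"dx": 0.285, "dy": -0.019, "dz": -0.06, "spin": 0},
    {"dx": 0.285, "dy": -0.019, "dz": -0.06, "spin": 0},
    {"dx": 0.285, "dy": -0.019, "dz": -0.06, "spin": 0},
    {"dx": 0.285, "dy": -0.019, "dz": -0.06, "spin": 0},
    {"dx": 0.285, "dy": -0.019, "dz": -0.06, "spin": 0}
  ],
  "gripper": 0.6
}}

```text
clock: 1.15
eef_pos: [0.3786, -0.3829, 0.2646]
tool_rot: [2.76, 1.501, 0.003]
ft_force: [-0.4, -1.3, 1.1]
opening: 0.0585
finger_force: 0.0
```

Call:
{"method": "carry_out", "body": {
  "plan": [
    {"dx": 0.285, "dy": -0.019, "dz": -0.05, "spin": 0},
    {"dx": 0.285, "dy": -0.019, "dz": -0.05, "spin": 0},
    {"dx": 0.285, "dy": -0.019, "dz": -0.05, "spin": 0},
    {"dx": 0.285, "dy": -0.019, "dz": -0.05, "spin": 0},
    {"dx": 0.285, "dy": -0.019, "dz": -0.05, "spin": 0}
  ]
}}

```text
clock: 1.65
eef_pos: [0.483, -0.1953, 0.302]
tool_rot: [-2.759, -1.502, -0.004]
ft_force: [-1.3, -0.2, -0.1]
opening: 0.0562
finger_force: 0.0
```

Call:
{"method": "carry_out", "body": {
  "plan": [
    {"dx": 0.285, "dy": -0.019, "dz": 0, "spin": -0.09},
    {"dx": 0.285, "dy": -0.019, "dz": 0, "spin": -0.18},
    {"dx": 0.285, "dy": -0.019, "dz": 0, "spin": -0.192},
    {"dx": 0.285, "dy": -0.019, "dz": 0, "spin": -0.192},
    {"dx": 0.285, "dy": -0.019, "dz": 0, "spin": -0.192}
  ]
}}

```text
clock: 2.15
eef_pos: [0.5868, -0.0073, 0.3009]
tool_rot: [-2.5, -1.899, -0.004]
ft_force: [0.0, -0.5, -0.1]
opening: 0.0559
finger_force: 0.0
```

Run:
```python
from h import *
to(.5825,-.0065,.30,-15.2)
s=robot.read_state();print(s["eef_pos"],s["clock"],s["joint_positions"].round(2))
cv2.imwrite("pics/w1.png",robot.snapshot("wrist"));print(robot.get_calibration("wrist"))
```

```text
dx -0.0005 dy -0.0058 dz 0.0012 spin -0.0041 yaw -15.57 tilt 0.18
[ 0.58678648 -0.00730219  0.30090546] 2.15 [ 0.24  0.38 -0.45  1.81  0.19  1.   -0.55]
{'fx': 423.05845763057704, 'fy': 423.05845763057704, 'cx': 323.87208986893893, 'cy': 239.7008020408613, 'D': array([-0.02076238,  0.        ,  0.        ,  0.        ,  0.        ]), 'world_to_cam': array([[ 9.63361406e-01, -2.68206032e-01, -5.70617297e-04,
        -5.67413152e-01],
       [-2.59497513e-01, -9.32615073e-01,  2.50779118e-01,
         9.61302503e-02],
       [-6.77926386e-02, -2.41442850e-01, -9.68044166e-01,
         5.07193616e-01],
       [ 0.00000000e+00,  0.00000000e+00,  0.00000000e+00,
         1.00000000e+00]])}
```

View pics/w1.png

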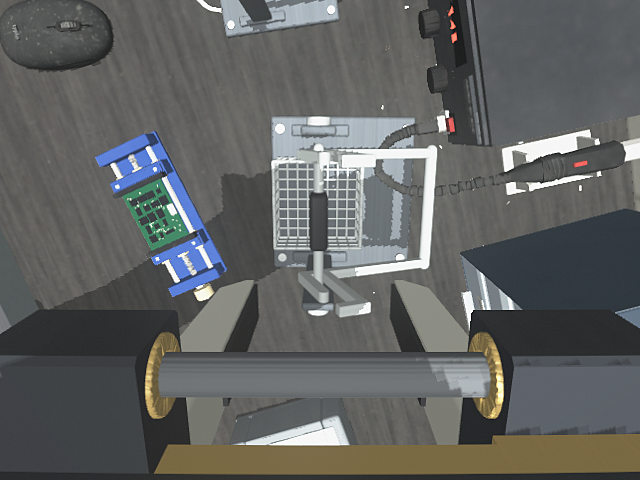

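The wrist view is aligned with the stand. The handle centre is near (318.5,221), the plate corners are (272,117), (414,117) and (272,268), and the tie bar's centre line is near x=431, rows 150-266.

```bash
python3 - <<'E'
from h import *
c=robot.get_calibration("wrist")
P=[ray(c,p,.01)[:2] for p in((272,117),(414,117),(272,268))]
for a,b in((0,1),(2,0)):
    d=P[b]-P[a];print(np.linalg.norm(d),np.degrees(np.arctan2(d[1],d[0])))
th=np.radians(-15.4);ex=np.array([np.cos(th),np.sin(th)])
print("pivot from plate",(P[1]+P[2])/2-.024*ex)
print("handle",ray(c,(318.5,221),.15)[:2],"bar ends",ray(c,(319.5,147),.142)[:2],ray(c,(318,298),.142)[:2])
ct=robot.get_calibration("top")
h=ray(c,(318.5,221),.15)[:2]
for L in np.arange(0,.65,.1):
    p=lambda y,X,Z:[*(h+ex*(X*np.cos(L)+Z*np.sin(L))+y*np.array([-ex[1],ex[0]])),.14-X*np.sin(L)+Z*np.cos(L)]
    Q=proj(c,[p(50,.110,0),p(-50/1,.110,0)]) if 0 else proj(c,[p(.05,.11,0),p(-.05,.11,0),p(-.05,0,.062),p(.05,0,.062)])
    q=(proj(ct,[p(.05,.11,0),p(-.05,.11,0),p(-.05,0,.062),p(.05,0,.062)])-[255,130])*5.9
    print(round(L,1),Q.round().tolist(),q.round().tolist())
E
python3 - <<'E'
import cv2
a=cv2.imread("pics/w1.png");cv2.imwrite("pics/w1c.png",cv2.resize(a[110:330,260:450],None,fx=2.7,fy=2.7,interpolation=cv2.INTER_CUBIC))
E
```

```text
0.14757075406085352 -15.528177928924114
0.16494575585081417 72.71152282563126
pivot from plate [ 0.58082433 -0.00475878]
handle [ 0.58378941 -0.00370235] bar ends [0.59934205 0.04910648] [ 0.56529356 -0.06742694]
0.0 [[463.0, 153.0], [453.0, 278.0], [318.0, 310.0], [317.0, 159.0]] [[207.0, -17.0], [465.0, 44.0], [384.0, 270.0], [107.0, 201.0]]
0.1 [[458.0, 153.0], [449.0, 274.0], [327.0, 309.0], [327.0, 159.0]] [[209.0, -5.0], [465.0, 56.0], [389.0, 253.0], [112.0, 185.0]]
0.2 [[452.0, 152.0], [444.0, 269.0], [336.0, 309.0], [337.0, 159.0]] [[210.0, 10.0], [464.0, 71.0], [393.0, 238.0], [117.0, 170.0]]
0.3 [[445.0, 151.0], [437.0, 266.0], [345.0, 308.0], [346.0, 159.0]] [[211.0, 26.0], [462.0, 87.0], [398.0, 223.0], [122.0, 156.0]]
0.4 [[437.0, 151.0], [430.0, 262.0], [353.0, 307.0], [356.0, 158.0]] [[210.0, 45.0], [460.0, 105.0], [402.0, 209.0], [127.0, 142.0]]
0.5 [[429.0, 150.0], [423.0, 259.0], [361.0, 305.0], [364.0, 158.0]] [[209.0, 66.0], [457.0, 125.0], [407.0, 197.0], [132.0, 130.0]]
0.6 [[420.0, 150.0], [414.0, 256.0], [368.0, 303.0], [372.0, 158.0]] [[207.0, 87.0], [453.0, 147.0], [411.0, 186.0], [137.0, 120.0]]
```

View pics/w1c.png

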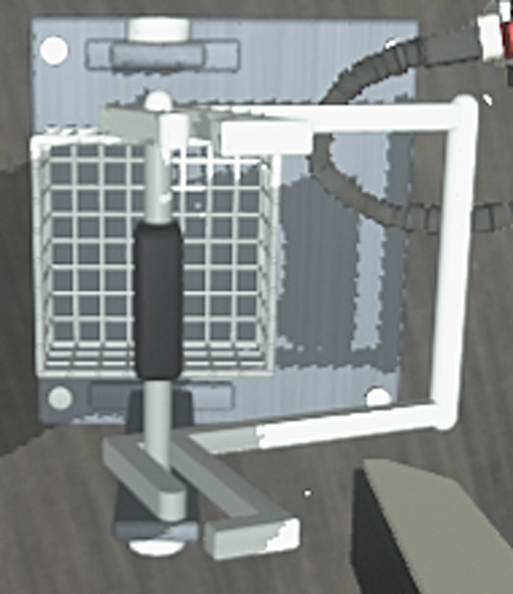

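The lean reads as about 0.46 rad from the tie bar in both the wrist and top views. I'll refine that by feel. Next I descend onto the handle.

```bash
python3 -c "
from h import *
to(.5835,-.0045,.126,-15.7);print(robot.read_state()['ft_force'])"
```

```text
dx 0.0020 dy -0.0052 dz 0.2330 spin 0.0018 yaw -15.54 tilt 0.16
[1.10799161 0.9628273  0.46729771]
```

Call:
{"method": "carry_out", "body": {
  "plan": [
    {"dx": 0.002, "dy": -0.005, "dz": 0.04, "spin": 0.002},
    {"dx": 0.002, "dy": -0.005, "dz": 0.09, "spin": 0.002},
    {"dx": 0.002, "dy": -0.005, "dz": 0.14, "spin": 0.002},
    {"dx": 0.002, "dy": -0.005, "dz": 0.19, "spin": 0.002},
    {"dx": 0.002, "dy": -0.005, "dz": 0.215, "spin": 0.002}
  ]
}}

```text
clock: 2.7
eef_pos: [0.5798, -0.0125, 0.1368]
tool_rot: [-2.51, -1.887, 0.006]
ft_force: [1.3, -1.1, -0.5]
opening: 0.0555
finger_force: 0.0
```

Run:
```python
from h import *
to(.5835,-.0045,.126,-15.7);print(robot.read_state()['ft_force'])
cv2.imwrite("pics/w2.png",robot.snapshot("wrist")[100:460,80:600])
```

```text
dx 0.0116 dy 0.0018 dz 0.0143 spin -0.0047 yaw -16.12 tilt 0.26
[ 1.26373672 -1.10168633 -0.45591978]
```

View pics/w2.png

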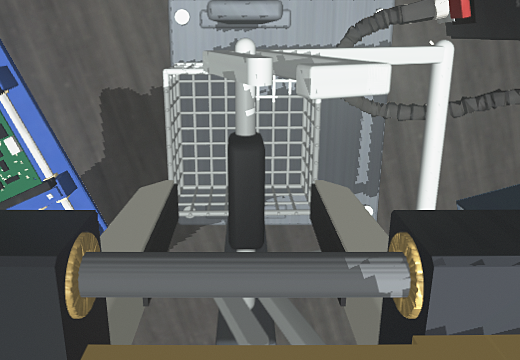

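The handle is centred between the fingers (x about 247, fingers near 177 and 313). I'll let the arm settle and check the pose.

Call:
{"method": "carry_out", "body": {
  "plan": [
    {"dx": 0, "dy": 0, "dz": 0, "spin": 0},
    {"dx": 0, "dy": 0, "dz": 0, "spin": 0},
    {"dx": 0, "dy": 0, "dz": 0, "spin": 0},
    {"dx": 0, "dy": 0, "dz": 0, "spin": 0},
    {"dx": 0, "dy": 0, "dz": 0, "spin": 0}
  ]
}}

```text
clock: 3.25
eef_pos: [0.5822, -0.0106, 0.1407]
tool_rot: [2.507, 1.892, 0.002]
ft_force: [0.4, -0.2, 0.3]
opening: 0.0559
finger_force: 0.0
```

Run:
```python
from h import *
to(.5835,-.0045,.126,-15.7);s=robot.read_state();print(s['ft_force'],s["eef_pos"])
c=robot.get_calibration("wrist");p=(80+247,100+133);print("far end of handle",ray(c,p,.15));print(ray(c,(80+247,100+248),.15))
```

```text
dx 0.0083 dy -0.0006 dz 0.0196 spin -0.0025 yaw -15.93 tilt 0.08
[ 0.38853209 -0.23625303  0.25691921] [ 0.58223128 -0.0106295   0.14069813]
far end of handle [0.59247003 0.01991655 0.15      ]
[ 0.57922058 -0.02678327  0.15      ]
```

Call:
{"method": "carry_out", "body": {
  "plan": [
    {"dx": 0.0085, "dy": 0.001, "dz": 0.005, "spin": 0},
    {"dx": 0.0085, "dy": 0.001, "dz": 0.01, "spin": 0},
    {"dx": 0.0085, "dy": 0.001, "dz": 0.0185, "spin": 0},
    {"dx": 0.0085, "dy": 0.001, "dz": 0.0185, "spin": 0},
    {"dx": 0.0085, "dy": 0.001, "dz": 0.0185, "spin": 0}
  ]
}}

```text
clock: 3.75
eef_pos: [0.5841, -0.0046, 0.1255]
tool_rot: [-2.507, -1.893, 0.001]
ft_force: [-1.0, 0.1, 0.1]
opening: 0.0556
finger_force: 0.0
```

Call:
{"method": "carry_out", "body": {
  "plan": [
    {"dx": 0, "dy": 0, "dz": 0, "spin": 0},
    {"dx": 0, "dy": 0, "dz": 0, "spin": 0},
    {"dx": 0, "dy": 0, "dz": 0, "spin": 0},
    {"dx": 0, "dy": 0, "dz": 0, "spin": 0},
    {"dx": 0, "dy": 0, "dz": 0, "spin": 0}
  ],
  "gripper": 0.25,
  "newtons": 4
}}

```text
clock: 4.25
eef_pos: [0.5844, -0.0046, 0.1261]
tool_rot: [2.508, 1.892, 0.0]
ft_force: [0.6, 0.0, -0.6]
opening: 0.0242
finger_force: 0.0
```

```bash
cat >> h.py <<'E'
def st():
    s=robot.read_state();R=Ro.from_rotvec(s["tool_rot"]).as_matrix()
    print("t",s["clock"],"p",s["eef_pos"].round(4),"F tool",(R.T@s["ft_force"]).round(2),"M tool",(R.T@s["moment"]).round(2),"open %.4f ff %.1f"%(s["opening"],s["finger_force"]))
E
python3 -c "
from h import *
st();to(.5845,-.004,.126,-15.7)"
```

```text
t 4.25 p [ 0.5844 -0.0046  0.1261] F tool [0.17 0.53 0.59] M tool [-0.02 -0.02  0.01] open 0.0242 ff 0.0
dx 0.0009 dy -0.0001 dz 0.0001 spin -0.0024 yaw -15.92 tilt 0.01
```

Call:
{"method": "carry_out", "body": {
  "plan": [
    {"dx": 0, "dy": 0, "dz": 0, "spin": 0},
    {"dx": 0, "dy": 0, "dz": 0, "spin": 0},
    {"dx": 0, "dy": 0, "dz": 0, "spin": 0},
    {"dx": 0, "dy": 0, "dz": 0, "spin": 0},
    {"dx": 0, "dy": 0, "dz": 0, "spin": 0}
  ],
  "gripper": 0,
  "newtons": 4
}}

```text
clock: 4.75
eef_pos: [0.5838, -0.0045, 0.1258]
tool_rot: [-2.507, -1.892, 0.001]
ft_force: [-3.4, 1.6, 0.1]
opening: 0.0139
finger_force: 4.0
```

```bash
python3 -c "
from h import *
st()"
```

```text
t 4.75 p [ 0.5838 -0.0045  0.1258] F tool [ 0.65 -3.72 -0.11] M tool [ 0.79 -0.01  0.05] open 0.0139 ff 4.0
```

Call:
{"method": "carry_out", "body": {
  "plan": [
    {"dx": 0, "dy": -0.0013, "dz": 0, "spin": 0},
    {"dx": 0, "dy": -0.0013, "dz": 0, "spin": 0},
    {"dx": 0, "dy": -0.0013, "dz": 0, "spin": 0},
    {"dx": 0, "dy": -0.0013, "dz": 0, "spin": 0},
    {"dx": 0, "dy": -0.0013, "dz": 0, "spin": 0}
  ]
}}

```text
clock: 5.25
eef_pos: [0.5836, -0.0044, 0.1259]
tool_rot: [2.507, 1.892, 0.0]
ft_force: [-0.7, 0.3, -2.9]
opening: 0.0142
finger_force: 4.0
```

```bash
python3 -c "
from h import *
st()"
```

```text
t 5.25 p [ 0.5836 -0.0044  0.1259] F tool [ 0.11 -0.72  2.87] M tool [-0.15 -0.05  0.01] open 0.0142 ff 4.0
```

Call:
{"method": "carry_out", "body": {
  "plan": [
    {"dx": 0, "dy": 0, "dz": 0, "spin": 0},
    {"dx": 0, "dy": 0, "dz": 0, "spin": 0},
    {"dx": 0, "dy": 0, "dz": 0, "spin": 0},
    {"dx": 0, "dy": 0, "dz": 0, "spin": 0},
    {"dx": 0, "dy": 0, "dz": 0, "spin": 0}
  ],
  "newtons": 50
}}

```text
clock: 5.75
eef_pos: [0.5834, -0.0044, 0.126]
tool_rot: [2.508, 1.893, 0.0]
ft_force: [0.5, -0.9, -2.4]
opening: 0.0137
finger_force: 50.0
```

```bash
python3 -c "
from h import *
st()"
```

```text
t 5.75 p [ 0.5834 -0.0044  0.126 ] F tool [-0.76  0.75  2.36] M tool [-0.12 -0.04  0.  ] open 0.0137 ff 50.0
```

Call:
{"method": "carry_out", "body": {
  "plan": [
    {"dx": 0, "dy": 0.0006, "dz": -0.0012, "spin": 0},
    {"dx": 0, "dy": 0.0012, "dz": -0.0024, "spin": 0},
    {"dx": 0, "dy": 0.0018, "dz": -0.0036, "spin": 0},
    {"dx": 0, "dy": 0.0024, "dz": -0.0048, "spin": 0},
    {"dx": 0, "dy": 0.0024, "dz": -0.0048, "spin": 0}
  ]
}}

```text
clock: 6.25
eef_pos: [0.5852, -0.0048, 0.1297]
tool_rot: [2.508, 1.893, 0.0]
ft_force: [0.4, 0.1, -3.1]
opening: 0.0139
finger_force: 50.0
```

```bash
python3 -c "
from h import *
st()"
```

```text
t 6.25 p [ 0.5852 -0.0048  0.1297] F tool [0.24 0.32 3.12] M tool [-0.07 -0.05  0.03] open 0.0139 ff 50.0
```

Call:
{"method": "carry_out", "body": {
  "plan": [
    {"dx": 0, "dy": 0.0008, "dz": -0.0016, "spin": 0},
    {"dx": 0, "dy": 0.0016, "dz": -0.0032, "spin": 0},
    {"dx": 0, "dy": 0.0026, "dz": -0.0052, "spin": 0},
    {"dx": 0, "dy": 0.0036, "dz": -0.0072, "spin": 0},
    {"dx": 0, "dy": 0.0036, "dz": -0.0072, "spin": 0}
  ]
}}

```text
clock: 6.75
eef_pos: [0.5874, -0.0055, 0.1351]
tool_rot: [-2.507, -1.892, 0.001]
ft_force: [-2.7, -0.3, -0.9]
opening: 0.0131
finger_force: 50.0
```

```bash
python3 -c "
from h import *
st()"
```

```text
t 6.75 p [ 0.5874 -0.0055  0.1351] F tool [-1.04 -2.47  0.88] M tool [ 0.6  -0.05 -0.02] open 0.0131 ff 50.0
```

Call:
{"method": "carry_out", "body": {
  "plan": [
    {"dx": 0, "dy": -0.0008, "dz": 0, "spin": 0},
    {"dx": 0, "dy": 0, "dz": -0.002, "spin": 0},
    {"dx": 0, "dy": 0.001, "dz": -0.004, "spin": 0},
    {"dx": 0, "dy": 0.0022, "dz": -0.007, "spin": 0},
    {"dx": 0, "dy": 0.0022, "dz": -0.007, "spin": 0}
  ]
}}

```text
clock: 7.25
eef_pos: [0.5895, -0.006, 0.1406]
tool_rot: [2.507, 1.892, 0.0]
ft_force: [-1.0, -0.5, -0.4]
opening: 0.0135
finger_force: 50.0
```

```bash
python3 -c "
from h import *
st()"
```

```text
t 7.25 p [ 0.5895 -0.006   0.1406] F tool [-0.8  -0.84  0.43] M tool [ 0.27 -0.05  0.06] open 0.0135 ff 50.0
```

Call:
{"method": "carry_out", "body": {
  "plan": [
    {"dx": 0, "dy": 0, "dz": -0.0015, "spin": 0},
    {"dx": 0, "dy": 0.0007, "dz": -0.0035, "spin": 0},
    {"dx": 0, "dy": 0.0015, "dz": -0.0055, "spin": 0},
    {"dx": 0, "dy": 0.0022, "dz": -0.0075, "spin": 0},
    {"dx": 0, "dy": 0.0022, "dz": -0.0075, "spin": 0}
  ]
}}

```text
clock: 7.75
eef_pos: [0.5912, -0.0065, 0.1461]
tool_rot: [2.507, 1.892, 0.001]
ft_force: [-0.3, -0.0, -3.6]
opening: 0.0138
finger_force: 50.0
```

```bash
python3 -c "
from h import *
st()"
```

```text
t 7.75 p [ 0.5912 -0.0065  0.1461] F tool [-0.13 -0.28  3.57] M tool [-0.06 -0.01  0.01] open 0.0138 ff 50.0
```

Call:
{"method": "carry_out", "body": {
  "plan": [
    {"dx": 0, "dy": 0.0007, "dz": -0.002, "spin": 0},
    {"dx": 0, "dy": 0.0017, "dz": -0.0045, "spin": 0},
    {"dx": 0, "dy": 0.0027, "dz": -0.007, "spin": 0},
    {"dx": 0, "dy": 0.0036, "dz": -0.0093, "spin": 0},
    {"dx": 0, "dy": 0.0036, "dz": -0.0093, "spin": 0}
  ]
}}

```text
clock: 8.25
eef_pos: [0.5938, -0.0073, 0.1531]
tool_rot: [2.507, 1.892, 0.001]
ft_force: [0.2, -0.1, -3.1]
opening: 0.0135
finger_force: 50.0
```

```bash
python3 -c "
from h import *
st()"
```

```text
t 8.25 p [ 0.5938 -0.0073  0.1531] F tool [-0.05  0.26  3.11] M tool [-0.07 -0.03 -0.09] open 0.0135 ff 50.0
```

Call:
{"method": "carry_out", "body": {
  "plan": [
    {"dx": 0, "dy": 0.0007, "dz": -0.0018, "spin": 0},
    {"dx": 0, "dy": 0.0014, "dz": -0.0036, "spin": 0},
    {"dx": 0, "dy": 0.0022, "dz": -0.0055, "spin": 0},
    {"dx": 0, "dy": 0.003, "dz": -0.0075, "spin": 0},
    {"dx": 0, "dy": 0.003, "dz": -0.0075, "spin": 0}
  ]
}}

```text
clock: 8.75
eef_pos: [0.5959, -0.0078, 0.1587]
tool_rot: [2.507, 1.892, 0.001]
ft_force: [-0.3, -0.1, -3.1]
opening: 0.0139
finger_force: 50.0
```

```bash
python3 -c "
from h import *
st()"
```

```text
t 8.75 p [ 0.5959 -0.0078  0.1587] F tool [-0.19 -0.3   3.06] M tool [-0.1  -0.01  0.01] open 0.0139 ff 50.0
```

Call:
{"method": "carry_out", "body": {
  "plan": [
    {"dx": 0, "dy": 0.0007, "dz": -0.0018, "spin": 0},
    {"dx": 0, "dy": 0.0014, "dz": -0.0036, "spin": 0},
    {"dx": 0, "dy": 0.0022, "dz": -0.0055, "spin": 0},
    {"dx": 0, "dy": 0.003, "dz": -0.0075, "spin": 0},
    {"dx": 0, "dy": 0.003, "dz": -0.0075, "spin": 0}
  ]
}}

```text
clock: 9.25
eef_pos: [0.5981, -0.0084, 0.1643]
tool_rot: [2.507, 1.892, 0.001]
ft_force: [0.3, 0.5, -2.3]
opening: 0.0139
finger_force: 50.0
```

```bash
python3 -c "
from h import *
st()"
```

```text
t 9.25 p [ 0.5981 -0.0084  0.1643] F tool [0.57 0.17 2.33] M tool [-0.08 -0.03  0.02] open 0.0139 ff 50.0
```

Call:
{"method": "carry_out", "body": {
  "plan": [
    {"dx": 0, "dy": 0.0008, "dz": -0.002, "spin": 0},
    {"dx": 0, "dy": 0.0016, "dz": -0.004, "spin": 0},
    {"dx": 0, "dy": 0.0026, "dz": -0.0065, "spin": 0},
    {"dx": 0, "dy": 0.0036, "dz": -0.009, "spin": 0},
    {"dx": 0, "dy": 0.0036, "dz": -0.009, "spin": 0}
  ]
}}

```text
clock: 9.75
eef_pos: [0.6007, -0.0092, 0.1712]
tool_rot: [2.507, 1.892, 0.001]
ft_force: [-0.4, -0.3, -2.6]
opening: 0.0135
finger_force: 50.0
```

```bash
python3 -c "
from h import *
st()"
```

```text
t 9.75 p [ 0.6007 -0.0092  0.1712] F tool [-0.38 -0.26  2.64] M tool [-0.09 -0.04 -0.03] open 0.0135 ff 50.0
```

Call:
{"method": "carry_out", "body": {
  "plan": [
    {"dx": 0, "dy": -0.0025, "dz": -0.001, "spin": 0},
    {"dx": 0, "dy": -0.005, "dz": -0.002, "spin": 0},
    {"dx": 0, "dy": -0.0075, "dz": -0.003, "spin": 0},
    {"dx": 0, "dy": -0.01, "dz": -0.004, "spin": 0},
    {"dx": 0, "dy": -0.0125, "dz": -0.005, "spin": 0}
  ]
}}

```text
clock: 10.25
eef_pos: [0.5912, -0.0065, 0.1747]
tool_rot: [2.507, 1.893, -0.0]
ft_force: [0.9, -0.3, -1.7]
opening: 0.014
finger_force: 50.0
```

```bash
python3 -c "
from h import *
st()"
```

```text
t 10.25 p [ 0.5912 -0.0065  0.1747] F tool [-0.03  0.91  1.67] M tool [-0.04 -0.02  0.02] open 0.0140 ff 50.0
```

Call:
{"method": "carry_out", "body": {
  "plan": [
    {"dx": 0, "dy": -0.005, "dz": -0.002, "spin": 0},
    {"dx": 0, "dy": -0.011, "dz": -0.0045, "spin": 0},
    {"dx": 0, "dy": -0.018, "dz": -0.0075, "spin": 0},
    {"dx": 0, "dy": -0.025, "dz": -0.0105, "spin": 0},
    {"dx": 0, "dy": -0.033, "dz": -0.014, "spin": 0}
  ]
}}

```text
clock: 10.75
eef_pos: [0.5671, 0.0003, 0.1853]
tool_rot: [2.507, 1.893, -0.0]
ft_force: [-0.8, 1.1, -3.0]
opening: 0.0135
finger_force: 50.0
```

Call:
{"method": "carry_out", "body": {
  "plan": [
    {"dx": 0, "dy": -0.009, "dz": 0, "spin": 0},
    {"dx": 0, "dy": -0.02, "dz": 0, "spin": 0},
    {"dx": 0, "dy": -0.033, "dz": 0, "spin": 0},
    {"dx": 0, "dy": -0.043, "dz": 0, "spin": 0},
    {"dx": 0, "dy": -0.05, "dz": 0, "spin": 0}
  ]
}}

```text
clock: 11.25
eef_pos: [0.5306, 0.0107, 0.1851]
tool_rot: [-2.507, -1.893, 0.001]
ft_force: [0.1, 0.4, -2.8]
opening: 0.0138
finger_force: 50.0
```

Call:
{"method": "carry_out", "body": {
  "plan": [
    {"dx": 0, "dy": -0.01, "dz": -0.01, "spin": 0},
    {"dx": 0, "dy": -0.025, "dz": -0.03, "spin": 0},
    {"dx": 0, "dy": -0.04, "dz": -0.05, "spin": 0},
    {"dx": 0, "dy": -0.052, "dz": -0.065, "spin": 0},
    {"dx": 0, "dy": -0.06, "dz": -0.07, "spin": 0}
  ]
}}

```text
clock: 11.75
eef_pos: [0.4881, 0.0231, 0.239]
tool_rot: [2.506, 1.892, 0.002]
ft_force: [0.5, 0.2, -2.3]
opening: 0.0132
finger_force: 50.0
```

```bash
python3 -c "
from h import *
st();to(.47,-.16,.24,2.5)
cv2.imwrite('pics/s2.png',cv2.resize(robot.snapshot('scene')[150:380,220:460],None,fx=2.4,fy=2.4))"
```

```text
t 11.75 p [0.4881 0.0231 0.239 ] F tool [0.35 0.4  2.35] M tool [-0.13 -0.02  0.02] open 0.0132 ff 50.0
dx -0.2414 dy 0.0437 dz -0.0014 spin -0.2045 yaw -15.91 tilt 0.11
```

View pics/s2.png

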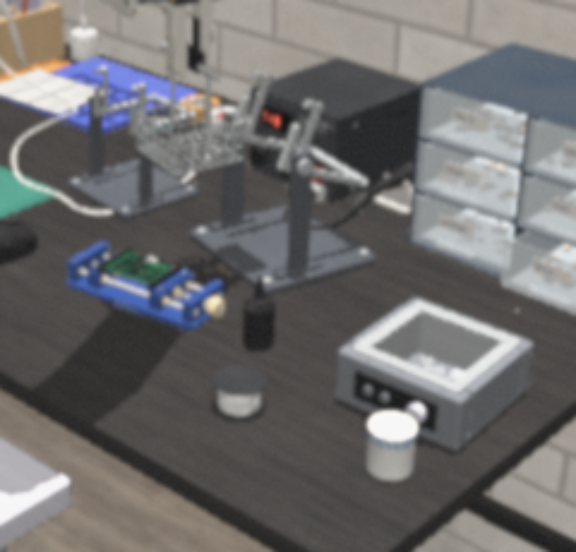

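The basket is hanging level and clear of the stand, and the bottle, spool and jar haven't moved. I'll turn it to the tank's yaw and carry it past the tank to get a close wrist view.

Call:
{"method": "carry_out", "body": {
  "plan": [
    {"dx": -0.02, "dy": 0, "dz": -0.005, "spin": -0.03},
    {"dx": -0.05, "dy": 0, "dz": -0.015, "spin": -0.08},
    {"dx": -0.085, "dy": 0, "dz": -0.025, "spin": -0.13},
    {"dx": -0.12, "dy": 0, "dz": -0.03, "spin": -0.18},
    {"dx": -0.15, "dy": 0, "dz": -0.03, "spin": -0.205}
  ]
}}

```text
clock: 12.3
eef_pos: [0.4572, -0.0869, 0.2601]
tool_rot: [2.169, 2.272, -0.0]
ft_force: [-0.4, 0.6, -3.0]
opening: 0.0137
finger_force: 50.0
```

```bash
python3 -c "
from h import *
st();to(.46,-.45,.25,2.5)"
```

```text
t 12.3 p [ 0.4572 -0.0869  0.2601] F tool [ 0.61 -0.42  2.96] M tool [-0.13 -0.    0.  ] open 0.0137 ff 50.0
dx -0.4838 dy -0.0188 dz 0.0136 spin 0.0019 yaw 2.67 tilt 0.02
```

Call:
{"method": "carry_out", "body": {
  "plan": [
    {"dx": -0.03, "dy": -0.001, "dz": 0, "spin": 0},
    {"dx": -0.085, "dy": -0.003, "dz": 0, "spin": 0},
    {"dx": -0.145, "dy": -0.006, "dz": 0, "spin": 0},
    {"dx": -0.205, "dy": -0.009, "dz": 0, "spin": 0},
    {"dx": -0.26, "dy": -0.011, "dz": 0, "spin": 0}
  ]
}}

```text
clock: 12.8
eef_pos: [0.4573, -0.283, 0.2596]
tool_rot: [-2.172, -2.269, 0.001]
ft_force: [-0.1, 0.0, -2.5]
opening: 0.0135
finger_force: 50.0
```

Call:
{"method": "carry_out", "body": {
  "plan": [
    {"dx": -0.05, "dy": -0.002, "dz": 0, "spin": 0},
    {"dx": -0.11, "dy": -0.004, "dz": 0, "spin": 0},
    {"dx": -0.16, "dy": -0.006, "dz": 0, "spin": 0},
    {"dx": -0.2, "dy": -0.007, "dz": 0, "spin": 0},
    {"dx": -0.22, "dy": -0.008, "dz": 0, "spin": 0}
  ]
}}

```text
clock: 13.3
eef_pos: [0.4581, -0.4489, 0.2588]
tool_rot: [-2.175, -2.266, 0.001]
ft_force: [-0.1, -0.3, -2.6]
opening: 0.0134
finger_force: 50.0
```

Call:
{"method": "carry_out", "body": {
  "plan": [
    {"dx": 0, "dy": 0, "dz": 0, "spin": 0},
    {"dx": 0, "dy": 0, "dz": 0, "spin": 0},
    {"dx": 0, "dy": 0, "dz": 0, "spin": 0},
    {"dx": 0, "dy": 0, "dz": 0, "spin": 0},
    {"dx": 0, "dy": 0, "dz": 0, "spin": 0}
  ]
}}

```text
clock: 13.8
eef_pos: [0.4595, -0.4447, 0.2604]
tool_rot: [2.17, 2.271, -0.0]
ft_force: [-0.1, -0.4, -3.2]
opening: 0.0136
finger_force: 50.0
```

```bash
python3 -c "
from h import *
import json
st();c=robot.get_calibration('wrist');json.dump({k:np.array(v).tolist() for k,v in c.items()},open('cw.json','w'))
cv2.imwrite('pics/w3.png',robot.snapshot('wrist'))"
```

```text
t 13.8 p [ 0.4595 -0.4447  0.2604] F tool [-0.42 -0.08  3.18] M tool [-0.06 -0.04  0.01] open 0.0136 ff 50.0
```

View pics/w3.png

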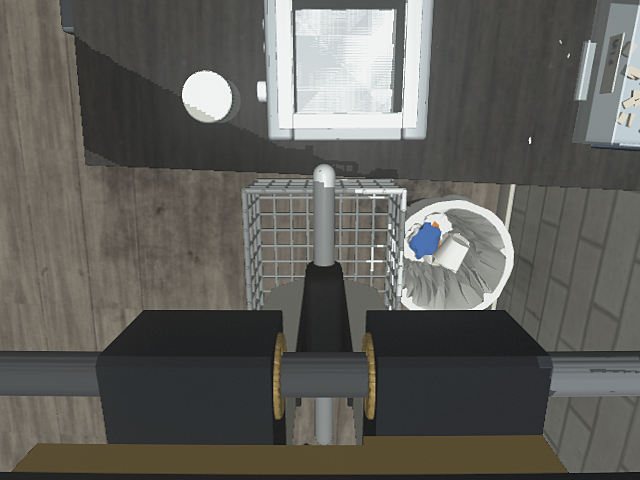

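The wrist view shows the tank's near rim at row 137 (x from 270 to 427) and the basket rim from (243,190) to (406,190). I'll enlarge this.

```bash
python3 -c "
import cv2
a=cv2.imread('pics/w3.png');cv2.imwrite('pics/w3c.png',cv2.resize(a[0:200,230:440],None,fx=3,fy=3,interpolation=cv2.INTER_CUBIC))"
```

```text
(no output)
```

View pics/w3c.png

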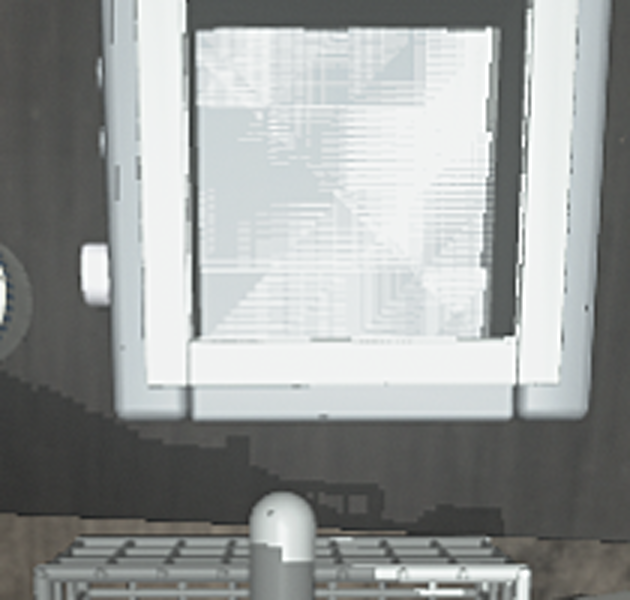

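Run:
```python
from h import *
import json
c=json.load(open('cw.json'));C=lambda x,y:((x+.5)/3-.5+230,(y+.5)/3-.5)
r=lambda p,z:ray(c,C(*p),z)[:2]
a,b=r((190,340),.06),r((518,340),.06);d=b-a;print("near",a,b,np.linalg.norm(d),np.degrees(np.arctan2(d[1],d[0])))
L0,R0=r((187,2),.06),r((527,2),.06)
for e in((L0-a),(R0-b)):print("side deg",np.degrees(np.arctan2(-e[0],e[1])))
for th in np.radians([2,2.5,3]):
    ey=np.array([-np.sin(th),np.cos(th)]);print("ctr from near",(a+b)/2+.046*ey)
    f=(r((196,28),.012)+r((497,28),.012))/2;print("ctr from far floor y",(f-.046*ey))
fl,fr=r((196,28),.012),r((497,28),.012);print("far floor",fl,fr)
oa,ob=r((118,415),.055),r((588,415),.055);print("outer",oa,ob,np.linalg.norm(ob-oa))
p,q=r((36,572),.214),r((528,572),.214);print("basket far rim",p,q,(p+q)/2,np.linalg.norm(q-p),np.degrees(np.arctan2(*(q-p)[::-1])))
s=robot.read_state();R=Ro.from_rotvec(s["tool_rot"]).as_matrix();print("tcp",s["eef_pos"],"rim rel tcp in tool xy",(R[:2,:2].T@((p+q)/2-s["eef_pos"][:2])),"expect x .042")
```

```text
near [ 0.43054361 -0.36268532] [ 0.52132397 -0.35850496] 0.0908765533428329 2.636564179676158
side deg 2.1420403292975423
side deg 3.5120119168639907
ctr from near [ 0.47432841 -0.31462316]
ctr from far floor y [ 0.47260694 -0.3158053 ]
ctr from near [ 0.4739273  -0.31463892]
ctr from far floor y [ 0.47300806 -0.31578954]
ctr from near [ 0.47352634 -0.31465818]
ctr from far floor y [ 0.47340902 -0.31577028]
far floor [ 0.42638152 -0.27190645] [ 0.51562161 -0.26776019]
outer [ 0.41026891 -0.38396009] [ 0.5440166  -0.37781998] 0.13388855727153642
basket far rim [ 0.41675906 -0.40610758] [ 0.49920904 -0.40236872] [ 0.45798405 -0.40423815] 0.08253470982413631 2.596413115864985
tcp [ 0.45940255 -0.4449912   0.26036736] rim rel tcp in tool xy [0.04077545 0.00043144] expect x .042
```

```bash
python3 -c "
from h import *
to(.473,-.314,.175,2.65)"
```

```text
dx 0.1737 dy 0.0260 dz 0.1138 spin -0.0006 yaw 2.60 tilt 0.01
```

Call:
{"method": "carry_out", "body": {
  "plan": [
    {"dx": 0.03, "dy": 0.005, "dz": 0, "spin": 0},
    {"dx": 0.075, "dy": 0.012, "dz": 0, "spin": 0},
    {"dx": 0.12, "dy": 0.019, "dz": 0, "spin": 0},
    {"dx": 0.155, "dy": 0.024, "dz": 0, "spin": 0},
    {"dx": 0.174, "dy": 0.026, "dz": 0, "spin": 0}
  ]
}}

```text
clock: 14.35
eef_pos: [0.4734, -0.3117, 0.2605]
tool_rot: [2.168, 2.273, 0.001]
ft_force: [0.8, -0.3, -2.3]
opening: 0.0138
finger_force: 50.0
```

Call:
{"method": "carry_out", "body": {
  "plan": [
    {"dx": 0, "dy": 0, "dz": 0.015, "spin": 0},
    {"dx": 0, "dy": 0, "dz": 0.045, "spin": 0},
    {"dx": 0, "dy": 0, "dz": 0.075, "spin": 0},
    {"dx": 0, "dy": 0, "dz": 0.1, "spin": 0},
    {"dx": 0, "dy": 0, "dz": 0.114, "spin": 0}
  ]
}}

```text
clock: 14.85
eef_pos: [0.4718, -0.3157, 0.1723]
tool_rot: [-2.172, -2.267, 0.002]
ft_force: [-0.1, 0.1, -3.3]
opening: 0.0136
finger_force: 50.0
```

Call:
{"method": "carry_out", "body": {
  "plan": [
    {"dx": 0, "dy": 0, "dz": 0, "spin": 0},
    {"dx": 0, "dy": 0, "dz": 0, "spin": 0},
    {"dx": 0, "dy": 0, "dz": 0, "spin": 0},
    {"dx": 0, "dy": 0, "dz": 0, "spin": 0},
    {"dx": 0, "dy": 0, "dz": 0, "spin": 0}
  ]
}}

```text
clock: 15.35
eef_pos: [0.4731, -0.3147, 0.1752]
tool_rot: [2.171, 2.269, 0.0]
ft_force: [0.4, -0.3, -3.6]
opening: 0.0135
finger_force: 50.0
```

```bash
python3 -c "
from h import *
st();to(.473,-.314,.135,2.65)"
```

```text
t 15.35 p [ 0.4731 -0.3147  0.1752] F tool [-0.36  0.39  3.59] M tool [-0.12 -0.04 -0.04] open 0.0135 ff 50.0
dx 0.0009 dy -0.0001 dz 0.0536 spin -0.0013 yaw 2.53 tilt 0.06
```

Call:
{"method": "carry_out", "body": {
  "plan": [
    {"dx": 0.0005, "dy": 0, "dz": 0.009, "spin": 0},
    {"dx": 0.0005, "dy": 0, "dz": 0.018, "spin": 0},
    {"dx": 0.0005, "dy": 0, "dz": 0.027, "spin": 0},
    {"dx": 0.0005, "dy": 0, "dz": 0.036, "spin": 0},
    {"dx": 0.0005, "dy": 0, "dz": 0.043, "spin": 0}
  ]
}}

```text
clock: 15.85
eef_pos: [0.4727, -0.3139, 0.1414]
tool_rot: [-2.171, -2.27, 0.0]
ft_force: [0.1, -0.3, -3.2]
opening: 0.0134
finger_force: 50.0
```

```bash
python3 -c "
from h import *
st();to(.473,-.314,.11,2.65)"
```

```text
t 15.85 p [ 0.4727 -0.3139  0.1414] F tool [-0.32  0.09  3.19] M tool [-0.08 -0.05 -0.02] open 0.0134 ff 50.0
dx -0.0001 dy 0.0005 dz 0.0419 spin -0.0011 yaw 2.55 tilt 0.05
```

Nothing touched, so the basket is inside the pocket mouth. I'll lower it slowly to just above the floor.

Call:
{"method": "carry_out", "body": {
  "plan": [
    {"dx": 0, "dy": 0, "dz": 0.007, "spin": 0},
    {"dx": 0, "dy": 0, "dz": 0.015, "spin": 0},
    {"dx": 0, "dy": 0, "dz": 0.024, "spin": 0},
    {"dx": 0, "dy": 0, "dz": 0.032, "spin": 0},
    {"dx": 0, "dy": 0, "dz": 0.038, "spin": 0}
  ]
}}

```text
clock: 16.35
eef_pos: [0.4727, -0.3141, 0.1132]
tool_rot: [-2.171, -2.27, 0.0]
ft_force: [1.0, -0.2, -3.1]
opening: 0.0142
finger_force: 50.0
```

Call:
{"method": "carry_out", "body": {
  "plan": [
    {"dx": 0, "dy": 0, "dz": 0.001, "spin": 0},
    {"dx": 0, "dy": 0, "dz": 0.002, "spin": 0},
    {"dx": 0, "dy": 0, "dz": 0.003, "spin": 0},
    {"dx": 0, "dy": 0, "dz": 0.004, "spin": 0},
    {"dx": 0, "dy": 0, "dz": 0.005, "spin": 0}
  ]
}}

```text
clock: 16.85
eef_pos: [0.4729, -0.3142, 0.1102]
tool_rot: [2.171, 2.27, 0.0]
ft_force: [-0.1, -0.3, -2.8]
opening: 0.0135
finger_force: 50.0
```

```bash
python3 -c "
from h import *
st()"
```

```text
t 16.85 p [ 0.4729 -0.3142  0.1102] F tool [-0.3  -0.08  2.84] M tool [-0.12 -0.05 -0.03] open 0.0135 ff 50.0
```

Expected seat is near TCP z = 0.103.

Call:
{"method": "carry_out", "body": {
  "plan": [
    {"dx": 0, "dy": 0, "dz": 0.0015, "spin": 0},
    {"dx": 0, "dy": 0, "dz": 0.003, "spin": 0},
    {"dx": 0, "dy": 0, "dz": 0.0045, "spin": 0},
    {"dx": 0, "dy": 0, "dz": 0.006, "spin": 0},
    {"dx": 0, "dy": 0, "dz": 0.007, "spin": 0}
  ]
}}

```text
clock: 17.35
eef_pos: [0.4728, -0.3141, 0.1047]
tool_rot: [-2.172, -2.27, 0.0]
ft_force: [0.1, -0.2, -2.8]
opening: 0.014
finger_force: 50.0
```

Call:
{"method": "carry_out", "body": {
  "plan": [
    {"dx": 0, "dy": 0, "dz": 0.0006, "spin": 0},
    {"dx": 0, "dy": 0, "dz": 0.0012, "spin": 0},
    {"dx": 0, "dy": 0, "dz": 0.0018, "spin": 0},
    {"dx": 0, "dy": 0, "dz": 0.002, "spin": 0},
    {"dx": 0, "dy": 0, "dz": 0.002, "spin": 0}
  ]
}}

```text
clock: 17.85
eef_pos: [0.4728, -0.3141, 0.1034]
tool_rot: [2.172, 2.27, -0.0]
ft_force: [0.6, 0.5, -3.0]
opening: 0.0139
finger_force: 50.0
```

Call:
{"method": "carry_out", "body": {
  "plan": [
    {"dx": 0, "dy": 0, "dz": 0.0005, "spin": 0},
    {"dx": 0, "dy": 0, "dz": 0.001, "spin": 0},
    {"dx": 0, "dy": 0, "dz": 0.0015, "spin": 0},
    {"dx": 0, "dy": 0, "dz": 0.0015, "spin": 0},
    {"dx": 0, "dy": 0, "dz": 0.0015, "spin": 0}
  ]
}}

```text
clock: 18.35
eef_pos: [0.4728, -0.314, 0.1032]
tool_rot: [2.171, 2.27, -0.001]
ft_force: [-2.5, 2.6, 11.7]
opening: 0.0139
finger_force: 50.0
```

The basket has touched down at the expected height. I'll ease off a little, then open the fingers.

Call:
{"method": "carry_out", "body": {
  "plan": [
    {"dx": 0, "dy": 0, "dz": -0.0008, "spin": 0},
    {"dx": 0, "dy": 0, "dz": -0.0008, "spin": 0},
    {"dx": 0, "dy": 0, "dz": -0.0008, "spin": 0},
    {"dx": 0, "dy": 0, "dz": -0.0008, "spin": 0},
    {"dx": 0, "dy": 0, "dz": -0.0008, "spin": 0}
  ]
}}

```text
clock: 18.85
eef_pos: [0.4728, -0.314, 0.1033]
tool_rot: [2.172, 2.27, -0.0]
ft_force: [-2.9, 1.4, 6.8]
opening: 0.0135
finger_force: 50.0
```

Call:
{"method": "carry_out", "body": {
  "plan": [
    {"dx": 0, "dy": 0, "dz": 0, "spin": 0},
    {"dx": 0, "dy": 0, "dz": 0, "spin": 0},
    {"dx": 0, "dy": 0, "dz": 0, "spin": 0},
    {"dx": 0, "dy": 0, "dz": 0, "spin": 0},
    {"dx": 0, "dy": 0, "dz": 0, "spin": 0}
  ],
  "gripper": 0.5,
  "newtons": 5
}}

```text
clock: 19.35
eef_pos: [0.4729, -0.3141, 0.1027]
tool_rot: [-2.172, -2.27, -0.0]
ft_force: [-0.2, 0.3, 0.1]
opening: 0.0456
finger_force: 0.0
```

```bash
python3 -c "
from h import *
st()"
```

```text
t 19.35 p [ 0.4729 -0.3141  0.1027] F tool [ 0.3  -0.2  -0.15] M tool [-0.06 -0.05  0.03] open 0.0456 ff 0.0
```

Released with no residual force. I'll rise straight up.

Call:
{"method": "carry_out", "body": {
  "plan": [
    {"dx": 0, "dy": 0, "dz": -0.01, "spin": 0},
    {"dx": 0, "dy": 0, "dz": -0.04, "spin": 0},
    {"dx": 0, "dy": 0, "dz": -0.08, "spin": 0},
    {"dx": 0, "dy": 0, "dz": -0.13, "spin": 0},
    {"dx": 0, "dy": 0, "dz": -0.18, "spin": 0}
  ]
}}

```text
clock: 19.85
eef_pos: [0.4726, -0.3138, 0.2396]
tool_rot: [-2.171, -2.27, -0.0]
ft_force: [0.2, -0.4, -0.3]
opening: 0.0465
finger_force: 0.0
```

Call:
{"method": "carry_out", "body": {
  "plan": [
    {"dx": -0.03, "dy": 0, "dz": -0.03, "spin": 0},
    {"dx": -0.06, "dy": 0, "dz": -0.06, "spin": 0},
    {"dx": -0.06, "dy": 0, "dz": -0.06, "spin": 0},
    {"dx": -0.06, "dy": 0, "dz": -0.06, "spin": 0},
    {"dx": -0.06, "dy": 0, "dz": -0.06, "spin": 0}
  ]
}}

```text
clock: 20.35
eef_pos: [0.4744, -0.3578, 0.2821]
tool_rot: [-2.169, -2.27, -0.0]
ft_force: [-0.3, 0.7, -0.8]
opening: 0.0461
finger_force: 0.0
```

```bash
python3 -c "
from h import *
st()
cv2.imwrite('pics/w4.png',robot.snapshot('wrist'))"
```

```text
t 20.35 p [ 0.4744 -0.3578  0.2821] F tool [ 0.71 -0.23  0.81] M tool [-0.1  -0.04 -0.01] open 0.0461 ff 0.0
```

View pics/w4.png

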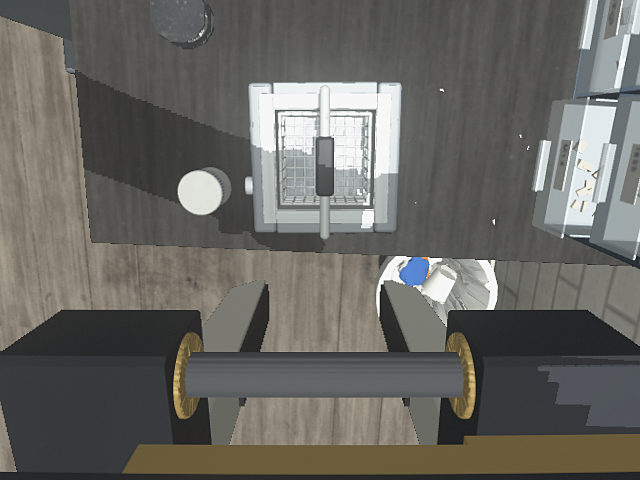

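The basket sits centred and square in the pocket, around (325,160). The jar and spool are undisturbed and the gripper is clear.

```bash
python3 -c "
from rig import robot
print(robot.close_job())"
```

```text
the job is handed in; nothing more can be done
None
```

The basket came off the hooks without forcing them and is seated flat in the cleaning tank, released; the gripper is clear, the jar and spool stand where they were, the glue bottle was not in the last picture, and the job is handed in with no verdict shown.

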